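Feed the cheese mill and hold its keyed pusher home

TASK

Take the mill's pusher by its knurled collar and with its foot sweep all five cheese offcuts along the feed tray into the throat, never touching the cheese with the fingers. Then put the foot in the throat, turn the collar until its keyways drop over the key pins and push the pusher fully home, flange down on the tray. The mill runs only while it is held there: finish still gripping the collar and pressing it firmly down with about a kilo of push, and leave everything else on the table where it is.

Things in the scene. Friction and masses are not known exactly. Their poses are not given: they have to be found in the camera images.
- mill: low steel cheese mill, fixed: housing 190 mm (its x) by 360 mm (its y), top at 180 mm. Origin: centre of its underside, z up. On top along y is the feed tray, a straight channel 93 mm wide inside, floor at 180 mm, rims 25 mm high and 5 mm thick, from y = -165 mm to a half-round end (radius 46 mm) about the throat at y = +115 mm. Spout and catch tub on its -x side, to x = -250 mm
- throat (a point): centre of the throat's mouth, level with the tray floor (180 mm); axes as the mill's. The throat: upright round hole, diameter 80 mm, flush with the floor, straight for 40 mm, then a wider chamber. Three round key pins (diameter 8 mm), 120 degrees apart, stick 8 mm inward from its wall, tops 10 mm below the tray floor; how they lie round the throat varies and is not reported
- tray_start (a point): point on the tray floor, on its middle line, 230 mm from the throat, at the end that is free of cheese: the pusher's foot fits down on the floor here, the nearest cheese 20 mm or more ahead of it
- pusher: the mill's keyed pusher, loose, upright on the table at first, 98 mm tall, 0.32 to 0.5 kg. Origin: centre of the underside of its foot, z up. From below: white plastic foot, diameter 76 mm (72 mm in the lowest 5 mm), 40 mm tall; flange, diameter 87 mm, at 40 to 48 mm; neck, diameter 32 mm; knurled steel collar, diameter 54 mm, at 64 to 98 mm height
- foot_keys (a point): on the pusher's axis, 20 mm up in the foot. Three equal keyways (14 mm wide, 9 mm deep, open below) run up the foot's side, 120 degrees apart, one along body +x, hidden under the flange. Foot has 2 mm play in the throat; it stops on the pins 10 mm down, and once turned (either way, 120 degrees at most) so that the keyways are over the pins within 4 degrees it goes 30 mm further, to the flange
- pusher_grip (a point): middle of the knurled collar, on the pusher's axis, 81 mm above the underside of the foot: where to grip it
- chunk1: offcut of hard cheese, 27 x 24 x 24 mm, 17 g, moist and slippery, loose in the tray between tray_start and throat. Origin: centre of its underside as it lay at first
- chunk2: offcut of hard cheese, 25 x 25 x 22 mm, 17 g, moist and slippery, loose in the tray between tray_start and throat. Origin: centre of its underside as it lay at first
- chunk3: offcut of hard cheese, 26 x 22 x 25 mm, 17 g, moist and slippery, loose in the tray between tray_start and throat. Origin: centre of its underside as it lay at first
- chunk4: offcut of hard cheese, round, diameter 27, height 24 mm, 17 g, moist and slippery, loose in the tray between tray_start and throat. Origin: centre of its underside as it lay at first
- chunk5: offcut of hard cheese, 24 x 24 x 26 mm, 17 g, moist and slippery, loose in the tray between tray_start and throat. Origin: centre of its underside as it lay at first
- spare_drum: bystander, leave it where it stands: spare grating drum, a steel cylinder with small teeth standing on end, diameter 64, 100 mm tall. Origin: centre of the underside
- mould: bystander, leave it where it stands: white plastic cheese mould, an open cup of diameter 104, 85 mm tall. Origin: centre of the underside
- salt_jar: bystander, leave it where it stands: clear jar with steel cap, diameter 68, 100 mm tall. Origin: centre of the underside
- brush: bystander, leave it where it stands: hand brush 200 mm long, lying. Origin: middle of its length, at the table
- cheese: bystander, leave it where it stands: small whole cheese, diameter 130, 52 mm tall. Origin: centre of the underside
- spray: bystander, leave it where it stands: white bottle, diameter 68, 190 mm tall. Origin: centre of the underside

How it is judged:
By the outcome, as a careful person would: the job done as asked, in the order asked, and still so for the second after the job is handed in, while the arm keeps its last pose, push and grip.
It also fails if it takes over 64 s, if anything falls off the work surface, if the arm or the gripper's body presses on something with over 40 N, if the wrist force passes 120 N, or if a joint passes its speed limit or range.

ROBOT

A 6-joint arm with a two-finger parallel gripper is mounted at the origin on the work surface. World frame = base frame: x ahead of the robot, y to its left, z up, the work surface at z = 0. Lengths are in m, angles in rad, forces in N, time in s.
With the tool pointing down it reaches from about 0.3 to 0.775 m from the base axis. Payload 14.6 kg.
Tool frame: the origin (TCP) lies between the finger pads, 19 mm behind the fingertips; this is the grasp point; z points along the fingers, y is the line along which they close (so a half turn about z gives the same grasp; the last joint's range is limited). The gripper opens to 94 mm and grips with 3 to 60 N. Pads are 16 mm wide; open, the fingers measure 119 mm over their backs; the gripper's body (75 mm by 177 mm) begins 78 mm behind the grasp point.
Start: joints at [-1.347, 0.3, 1.521, -0, 1.321, -0.067], TCP at [0.158, -0.527, 0.224] pointing down, gripper open.
Joint ranges: [-3.03, 3.03], [-0.79, 2.21], [0.23, 2.52], [-1.04, 4.18], [0, 3.07], [-2.55, 2.55]. Speed limits (rad/s): [2.22, 2.22, 2.57, 3.14, 3.14, 3.14].

INTERFACE

Orientations are given as [roll, pitch, yaw] about the fixed x, y, z axes, in that order (R = Rz(yaw) Ry(pitch) Rx(roll)).
In Python, from bench import * gives the robot as it stands.
- The arm moves only by the tool servo_tool, never from a script. Its argument "steps" is a list that holds one entry, the list of rows, each a list of 4 numbers: the shift along the tool's x, y, z in mm, then the turn about the tool's z in rad. In form: [[[x, y, z, twist], ...]]. A call has exactly 8 rows; each row is the pose to reach, as a shift and turn from the pose commanded when the call began, along the tool's axes at that moment; what a row does not reach only later rows make up. A row lasts 1/10 s, in which the tool goes at most 50 mm and 8.59 degrees, less where a joint would pass 70% of its speed; a pose out of reach is approached as far as the arm can. A call with a gripper value outside its range is refused whole. "gripper" is the closure, from -1 (fully open) to 1 (shut), set as the call begins (left out, the last holds). The fingers move at their own pace and stop on an object; "newtons" is the grip in N (left out, the last holds). Time passes only in rows, so rows that repeat a pose let the fingers close, or fill a call up. It gives the time, the measured TCP pose, the force, the opening and the grip force at its end, in the units of the state.
- get_obs(): the state, without advancing time (a new reading comes with each control period).
- camera(name): name is "scene" or "top" or "wrist"; returns a dict with "frame" (400x640x3 uint8, red, green, blue), "range_z" (400x640 float32, m along the optical axis (not along the pixel's ray), 0 where there is no reading), "intrinsics" (3x3 intrinsics, pixels), "k1" (the pictures are not rectified: a ray, as slopes to the right and down, at radius r is drawn at 1 + k1 r^2 times it, then the intrinsics apply), "extrinsics" (4x4, takes a point from world to camera coordinates). Camera axes: x right, y up, looking along -z (the intrinsics and any distortion apply to the point x, -y, -z); pixel columns grow to the right and rows downward; lengths in m; the calibration is good to about 2 mm. A picture is of the moment at which its call begins.
- job_done(): hands the job in; it is judged then, once.
The state is a dict: "clock": time; "q": joint angles; "joint_vel": joint speeds; "effort": joint torques, N m; "position": TCP position; "tcp_rot": TCP orientation; "wrist_force": force on the tool from outside, world axes, zero at the start; "ft_torque": the same for the moment, N m; "width": opening from 0.0 (shut) to 1.0 (fully open); "gripper_force": force on a finger pad.
Only numpy, scipy, OpenCV 4.12 (cv2) and the standard library are available. Lean on these libraries where they do the work, as an engineer would, in place of code of your own. Each camera call takes 0.05 s, during which the arm holds its last target. There are 200 camera calls.

## Working session

There is one attempt and no reset: what is moved stays moved. The work goes in short steps, Python scripts to look and compute and a tool call to move; the robot and the scene stay as the last step left them, time stands still between calls to the robot, and variables do not carry over. Pictures are saved under pics/ and viewed, at most 10 in all, crops included, and the job is handed in when it is done.

Besides the shell and the picture viewer there is one more tool, called after "Request:" as a command line: name --argument value ..., lists and objects as JSON in quotes. servo_tool: Moves the arm, as the interface text tells. Its arguments: {"type":"object","properties":{"steps":{"type":"array"},"gripper":{"type":"number"},"newtons":{"type":"number"}},"required":["steps"]}

```bash
mkdir -p pics
cat > h.py <<'E'
from bench import *
import numpy as np, cv2
def P(c,u,v,z=None,use_range=False):
    K=np.array(c["intrinsics"]);d=np.array([(u-K[0,2])/K[0,0],(v-K[1,2])/K[1,1]])
    s=d.copy()
    for _ in range(20): s=d/(1+c["k1"]*(s@s))
    E=np.array(c["extrinsics"]);R=E[:3,:3];o=-R.T@E[:3,3];r=R.T@np.array([s[0],-s[1],-1])
    if use_range: return o+r*c["range_z"][int(round(v)),int(round(u))]
    return o+r*(z-o[2])/r[2]
def cloud(c):
    K=np.array(c["intrinsics"]);h,w=c["range_z"].shape
    u,v=np.meshgrid(np.arange(w),np.arange(h));d=np.stack([(u-K[0,2])/K[0,0],(v-K[1,2])/K[1,1]],-1);s=d.copy()
    for _ in range(20): s=d/(1+c["k1"]*(s**2).sum(-1,keepdims=True))
    E=np.array(c["extrinsics"]);R=E[:3,:3];o=-R.T@E[:3,3]
    r=np.concatenate([s[...,:1],-s[...,1:],-np.ones((h,w,1))],-1)@R
    p=o+r*c["range_z"][...,None]; p[c["range_z"]==0]=np.nan
    return p
def save(n,c): cv2.imwrite(f"pics/{n}.png",c["frame"][...,::-1])
E
python3 - <<'E'
from h import *
for n in ("top","scene"):
    c=camera(n);save(n+"0",c);E=np.array(c["extrinsics"]);print(n,-E[:3,:3].T@E[:3,3],c["k1"],np.array(c["intrinsics"])[0])
o=get_obs();print(o)
E
```

```text
top [ 0.33420092 -0.01413588  1.46366257] -0.08431177663769594 [428.19333402   0.         327.33907719]
scene [ 0.98365258 -0.17335843  0.96134922] 0.02410632365306602 [361.21029648   0.         320.51855475]
{'clock': 0.1, 'q': array([-1.34660849e+00,  3.00374531e-01,  1.52147366e+00,  3.31941601e-05,
        1.32068631e+00, -6.65990712e-02]), 'joint_vel': array([-0.00187622, -0.00195144, -0.00133631,  0.00162242, -0.00150721,
        0.00079236]), 'effort': array([ 1.25175768e-03, -5.32645404e+01, -3.53283691e+01,  7.09282723e-02,
        2.35116330e-02, -5.90768650e-05]), 'position': array([ 0.15765052, -0.52671849,  0.22378473]), 'tcp_rot': array([-3.14065504e+00, -9.47619112e-05,  2.90778637e-01]), 'wrist_force': array([-0.35346119,  0.41530253, -0.46501307]), 'ft_torque': array([-0.02728097,  0.0258916 ,  0.04348021]), 'gripper_force': 0.0, 'width': 0.9997235346067378}
```

View pics/top0.png

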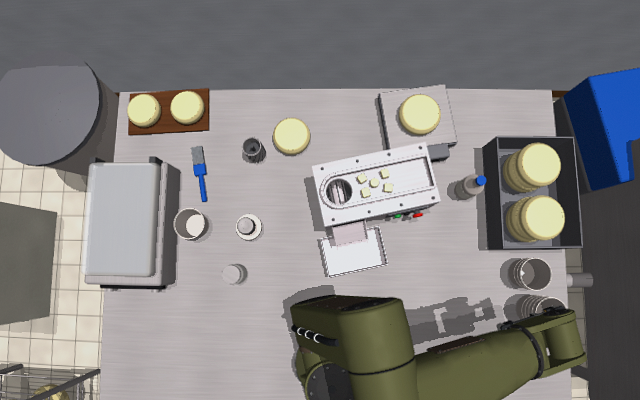

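View pics/scene0.png

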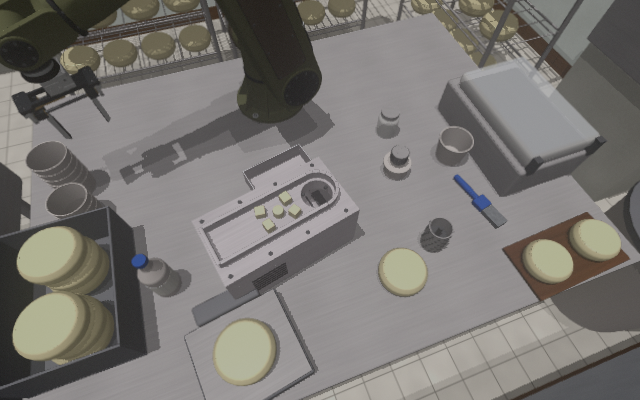

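The top view shows the pusher at about (248,227), the throat at (340,192), five chunks around (375,183) and the tray's free end at about (435,170). The scene view agrees: the pusher is at (398,160) and the throat at (318,192).

Run:
```python
from h import *
for n in ("top","scene"):
    c=camera(n);p=cloud(c);x,y,z=p[...,0],p[...,1],p[...,2]
    # pusher
    u,v=((248,227) if n=="top" else (398,160))
    q0=P(c,u,v,0.098); m=(abs(x-q0[0])<.07)&(abs(y-q0[1])<.07)
    for a,b in((.09,.107),(.042,.054)):
        k=m&(z>a)&(z<b);print(n,"pusher",a,k.sum(),np.median(z[k]),[ (x[k].min()+x[k].max())/2,(y[k].min()+y[k].max())/2], np.ptp(x[k]),np.ptp(y[k]), x[k].mean(),y[k].mean())
    # rim top 0.205
    k=(z>.199)&(z<.212)&(x>.2)&(x<.7)&(abs(y)<.4)
    k&=(abs(x-P(c,*((375,183) if n=="top" else (277,213)),.18)[0])<.2)
    l,cnt=cv2.connectedComponents(k.astype(np.uint8))[1],0
    pts=p[k][:,:2].astype(np.float32); r=cv2.minAreaRect(pts*1000);print(n,"rim",k.sum(),r)
    k=(z>.17)&(z<.19)&(x>.2)&(x<.7)&(abs(y)<.4); r=cv2.minAreaRect(p[k][:,:2].astype(np.float32)*1000);print("deck",k.sum(),r, np.median(z[k]))
    f=cv2.cvtColor(c["frame"],cv2.COLOR_RGB2HSV)
    k=((f[...,1]>50)&(f[...,0]>18)&(f[...,0]<38)&(z>.175)&(z<.225)).astype(np.uint8)
    nn,l,s,ce=cv2.connectedComponentsWithStats(k)
    for i in range(1,nn):
        if s[i,4]>8: print("chunk",s[i,4],ce[i],P(c,*ce[i],.204))
    i=c["frame"]; 
    if n=="top": cv2.imwrite("pics/topc.png",cv2.resize(i[130:290,220:460,::-1],None,fx=3.3,fy=3.3,interpolation=cv2.INTER_CUBIC))
```

```text
top pusher 0.09 228 0.09689578640646834 [np.float64(0.4468609327306072), np.float64(0.28279396895829656)] 0.052267525405072846 0.05361325512670573 0.4458372943389598 0.2817607406102717
top pusher 0.042 269 0.04801171806493709 [np.float64(0.4456794120193711), np.float64(0.28109521572813345)] 0.08392531998084723 0.0855913239948343 0.44251242341860103 0.273978931518319
top rim 1147 ((568.8486938476562, -133.2984161376953), (111.0312728881836, 342.2311096191406), 12.262736320495605)
deck 5447 ((568.4553833007812, -131.40005493164062), (191.16502380371094, 359.345458984375), 12.259862899780273) 0.18057159857547256
chunk 19 [382.63157895 175.        ] [ 0.58810224 -0.15081158  0.204     ]
chunk 18 [360.16666667 180.33333333] [ 0.57191663 -0.08340321  0.204     ]
chunk 9 [370.88888889 184.55555556] [ 0.55907005 -0.11527007  0.204     ]
chunk 15 [385.53333333 189.06666667] [ 0.54539   -0.1587176  0.204    ]
chunk 20 [364.   194.55] [ 0.52890722 -0.09440891  0.204     ]
scene pusher 0.09 225 0.09714018642651856 [np.float64(0.4465506301735906), np.float64(0.2800670241204063)] 0.053337992760453035 0.05244555849792354 0.4488765592061278 0.2785360813091009
scene pusher 0.042 306 0.04759229472285814 [np.float64(0.44777265262116417), np.float64(0.2811674441059841)] 0.08570056895664774 0.08748915772143442 0.4579596659629528 0.2709848864704631
scene rim 1858 ((568.6072998046875, -133.1571807861328), (111.50874328613281, 342.182861328125), 12.24869155883789)
deck 7739 ((453.90472412109375, -89.53390502929688), (398.1987609863281, 489.5910339355469), 12.3463716506958) 0.18081450297450785
```

View pics/topc.png

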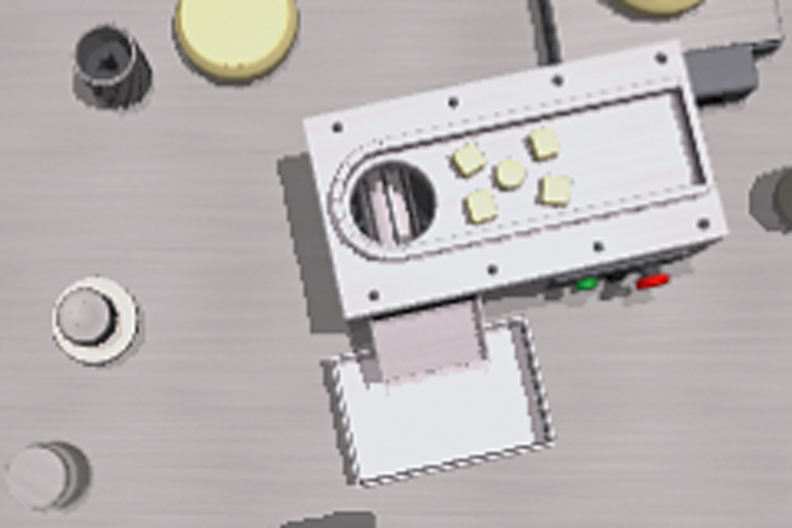

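Request:
servo_tool --steps '[[[0, 0, -50, 0], [30, -40, -80, 0.03], [65, -90, -106, 0.077], [100, -138, -106, 0.077], [130, -180, -106, 0.077], [160, -220, -106, 0.077], [190, -260, -106, 0.077], [220, -300, -106, 0.077]]]' --gripper -1

```text
clock: 1.0
position: [0.2707, -0.2064, 0.3302]
tcp_rot: [3.141, -0.0, 0.213]
wrist_force: [0.5, 0.3, 0.3]
width: 0.999
gripper_force: 0.0
```

```bash
cat >> h.py <<'E'
def to(x,y,z,yaw=0.214):
    "shift in tool axes from the measured pose to a world target"
    o=get_obs();p=o["position"];w=o["tcp_rot"][2];d=np.array([x,y,z])-p
    print("t",o["clock"],"pos",p.round(4),"rot",o["tcp_rot"].round(3),"q6",o["q"][5].round(2),"F",o["wrist_force"].round(1))
    print("shift mm",(1000*np.array([d[0]*np.cos(w)+d[1]*np.sin(w),d[0]*np.sin(w)-d[1]*np.cos(w),-d[2]])).round(1),"twist",round(w-yaw,3))
M0=np.array([.5685,-.1315]);A=np.radians(12.26)
def mill(x,y): return M0+np.array([x*np.cos(A)-y*np.sin(A),x*np.sin(A)+y*np.cos(A)])
E
python3 -c "
from h import *
to(.4467,.2813,.33)"
```

```text
t 1.0 pos [ 0.2707 -0.2064  0.3302] rot [ 3.141 -0.     0.213] q6 0.6 F [0.5 0.3 0.3]
shift mm [ 2.751e+02 -4.395e+02  2.000e-01] twist -0.001
```

Request:
servo_tool --steps '[[[25, -43, 0, 0], [50, -86, 0, 0], [75, -129, 0, 0], [100, -172, 0, 0], [125, -215, 0, 0], [152, -255, 0, 0], [180, -296, 0, 0], [205, -338, 0, 0]]]'

```text
clock: 1.8
position: [0.3996, 0.1679, 0.3301]
tcp_rot: [3.142, -0.0, 0.214]
wrist_force: [1.3, -0.8, -0.4]
width: 0.998
gripper_force: 0.0
```

Request:
servo_tool --steps '[[[25, -40, 20, 0], [48, -75, 50, 0], [60, -95, 80, 0], [70, -101, 90, 0], [70, -101, 90, 0], [70, -101, 90, 0], [70, -101, 90, 0], [70, -101, 90, 0]]]'

```text
clock: 2.6
position: [0.4464, 0.2787, 0.2413]
tcp_rot: [-3.141, -0.002, 0.213]
wrist_force: [0.3, -0.3, 0.4]
width: 0.999
gripper_force: 0.0
```

Run:
```python
from h import *
to(.4467,.2813,.084)
c=camera("wrist");save("w0",c);p=cloud(c);x,y,z=p[...,0],p[...,1],p[...,2]
m=(abs(x-.4467)<.07)&(abs(y-.2813)<.07)
for a,b in((.09,.107),(.042,.054)):
    k=m&(z>a)&(z<b);k=cv2.morphologyEx(k.astype(np.uint8),cv2.MORPH_OPEN,np.ones((3,3)))>0
    print(k.sum(),np.median(z[k]),cv2.minEnclosingCircle(p[k][:,:2].astype(np.float32)*1000))
```

```text
t 2.6 pos [0.4464 0.2787 0.2413] rot [-3.141e+00 -2.000e-03  2.130e-01] q6 1.85 F [ 0.3 -0.3  0.4]
shift mm [  0.8  -2.5 157.3] twist -0.001
1951 0.09695062421519957 ((443.5512390136719, 282.43487548828125), 27.5179443359375)
1643 0.04741693960115401 ((443.852294921875, 282.44085693359375), 43.38727569580078)
```

View pics/w0.png

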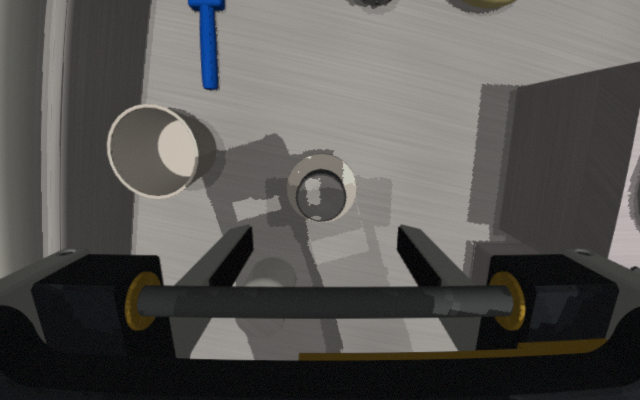

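The wrist view shows the collar at (322,195), centred between the fingers (left tip at 240, right at 410). The radii fit the given sizes. Next I descend and grip.

Request:
servo_tool --steps '[[[0, -3.4, 30, 0], [0, -3.4, 65, 0], [0, -3.4, 100, 0], [0, -3.4, 130, 0], [0, -3.4, 150, 0], [0, -3.4, 157, 0], [0, -3.4, 157, 0], [0, -3.4, 157, 0]]]'

```text
clock: 3.45
position: [0.4462, 0.2826, 0.0844]
tcp_rot: [-3.141, -0.002, 0.214]
wrist_force: [-0.3, -0.4, -1.2]
width: 1.001
gripper_force: 0.0
```

Request:
servo_tool --steps '[[[0, 0, 0, 0], [0, 0, 0, 0], [0, 0, 0, 0], [0, 0, 0, 0], [0, 0, 0, 0], [0, 0, 0, 0], [0, 0, 0, 0], [0, 0, 0, 0]]]' --gripper 1 --newtons 55

```text
clock: 4.25
position: [0.4457, 0.2825, 0.0832]
tcp_rot: [-3.142, -0.0, 0.214]
wrist_force: [-0.7, 0.5, 1.1]
width: 0.567
gripper_force: 55.0
```

```bash
python3 -c "
from h import *
to(.4467,.2813,.084);print(get_obs()['width']*94)"
```

```text
t 4.25 pos [0.4457 0.2825 0.0832] rot [-3.142 -0.     0.214] q6 1.85 F [-0.7  0.5  1.1]
shift mm [ 0.8  1.4 -0.8] twist -0.0
53.257172665585195
```

Request:
servo_tool --steps '[[[0, 0, -15, 0], [0, 0, -50, 0], [0, 0, -95, 0], [0, 0, -140, 0], [0, 0, -185, 0], [0, 0, -225, 0], [0, 0, -245, 0], [2, 25, -245, 0]]]'

```text
clock: 5.05
position: [0.4529, 0.2598, 0.3308]
tcp_rot: [-3.14, -0.004, 0.216]
wrist_force: [0.9, 0.0, -4.3]
width: 0.569
gripper_force: 55.0
```

Request:
servo_tool --steps '[[[2, 40, 0, 0], [4, 85, 0, 0], [7, 130, 0, 0], [9, 175, 0, 0], [12, 220, 0, 0], [15, 265, 0, 0], [18, 310, 0, 0], [21, 355, 0, 0]]]'

```text
clock: 5.85
position: [0.5487, -0.086, 0.3276]
tcp_rot: [-3.141, 0.001, 0.214]
wrist_force: [1.6, 1.2, -3.5]
width: 0.568
gripper_force: 55.0
```

Request:
servo_tool --steps '[[[2, 40, 0, 0], [4, 80, 0, 0], [6, 115, 0, 0], [8, 140, 0, 0], [9, 160, 0, 0], [9, 165, 0, 0], [9, 165, 0, 0], [9, 165, 0, 0]]]'

```text
clock: 6.65
position: [0.5924, -0.2425, 0.328]
tcp_rot: [-3.141, 0.0, 0.214]
wrist_force: [-0.1, 0.8, -4.1]
width: 0.565
gripper_force: 55.0
```

Run:
```python
from h import *
s=mill(0,-115);print(s);to(*s,.266)
g=get_obs()["position"]
for n in ("top","scene"):
    c=camera(n);save(n+"1",c);p=cloud(c);x,y,z=p[...,0],p[...,1],p[...,2]
    m=(np.hypot(x-g[0],y-g[1])<.06)
    k=m&(z>g[2]-.084+.03)&(z<g[2]-.084+.055);print(n,k.sum(),np.median(z[k]) if k.any() else 0,g[2], cv2.minEnclosingCircle(p[k][:,:2].astype(np.float32)*1000))
```

```text
[  24.98854621 -112.50881685]
t 6.65 pos [ 0.5924 -0.2425  0.328 ] rot [-3.141  0.     0.214] q6 0.91 F [-0.1  0.8 -4.1]
shift mm [-3.830000e+01  1.148864e+05  6.200000e+01] twist 0.0
top 7 0.2914386975497245 0.3279955003783716 ((593.489990234375, -283.1042175292969), 3.9565067291259766)
scene 591 0.29382527150120574 0.3279955003783716 ((595.126953125, -242.65736389160156), 42.87104415893555)
```

View pics/scene1.png

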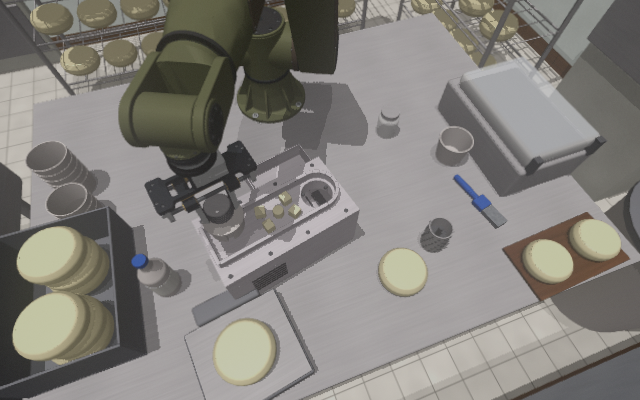

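The scene view shows the pusher upright in the gripper at (220,210), above the tray's free end, with the chunks ahead of it at (277,212).

Request:
servo_tool --steps '[[[-1, 1.5, 20, 0], [-1, 1.5, 40, 0], [-1, 1.5, 52, 0], [-1, 1.5, 58, 0], [-1, 1.5, 61, 0], [-1, 1.5, 62, 0], [-1, 1.5, 63, 0], [-1, 1.5, 63, 0]]]'

```text
clock: 7.55
position: [0.592, -0.2451, 0.2656]
tcp_rot: [3.141, -0.001, 0.214]
wrist_force: [0.2, 0.0, -4.2]
width: 0.568
gripper_force: 55.0
```

Request:
servo_tool --steps '[[[0, 0, 0.5, 0], [0, 0, 0.5, 0], [0, 0, 1, 0], [0, 0, 1, 0], [0, 0, 1.5, 0], [0, 0, 1.5, 0], [0, 0, 1.5, 0], [0, 0, 1.5, 0]]]'

```text
clock: 8.35
position: [0.5919, -0.2451, 0.2637]
tcp_rot: [3.142, 0.0, 0.214]
wrist_force: [-0.0, -0.2, -4.2]
width: 0.567
gripper_force: 55.0
```

```bash
sed -i 's/\[.5685,-.1315\]/[.5685,-.1315]/' h.py
python3 - <<'E'
from h import *
print(mill(0,.115));to(*mill(0,.115),.266)
c=camera("scene");g=get_obs()["position"];p=cloud(c);x,y,z=p[...,0],p[...,1],p[...,2]
k=(np.hypot(x-g[0],y-g[1])<.06)&(z>.215)&(z<.235);print(np.median(z[k])-.048,cv2.minEnclosingCircle(p[k][:,:2].astype(np.float32)*1000))
E
```

```text
[ 0.54407995 -0.01912268]
t 8.35 pos [ 0.5919 -0.2451  0.2637] rot [3.142 0.    0.214] q6 0.91 F [-0.  -0.2 -4.2]
shift mm [   1.2 -230.9   -2.3] twist -0.0
0.18115397399046068 ((593.8032836914062, -245.63516235351562), 43.04489517211914)
```

Request:
servo_tool --steps '[[[0, -8, 0, 0], [0, -18, 0, 0], [0, -28, 0, 0], [0, -38, 0, 0], [0, -48, 0, 0], [0, -58, 0, 0], [0, -68, 0, 0], [0, -78, 0, 0]]]'

```text
clock: 9.2
position: [0.5751, -0.168, 0.2637]
tcp_rot: [3.142, -0.0, 0.214]
wrist_force: [1.4, -0.2, -3.9]
width: 0.57
gripper_force: 55.0
```

Request:
servo_tool --steps '[[[0, -8, 0, 0], [0, -16, 0, 0], [0, -24, 0, 0], [0, -32, 0, 0], [0, -40, 0, 0], [0, -48, 0, 0], [0, -56, 0, 0], [0, -64, 0, 0]]]'

```text
clock: 10.0
position: [0.5616, -0.1057, 0.2636]
tcp_rot: [-3.142, 0.0, 0.214]
wrist_force: [-0.2, 0.2, -2.7]
width: 0.568
gripper_force: 55.0
```

Run:
```python
from h import *
to(*mill(0,.115),.264)
c=camera("scene");save("s2",c);cv2.imwrite("pics/s2c.png",cv2.resize(c["frame"][130:300,170:390,::-1],None,fx=3.4,fy=3.4,interpolation=cv2.INTER_CUBIC))
```

```text
t 10.0 pos [ 0.5616 -0.1057  0.2636] rot [-3.142  0.     0.214] q6 1.11 F [-0.2  0.2 -2.7]
shift mm [  1.2 -88.3  -0.4] twist -0.0
```

View pics/s2c.png

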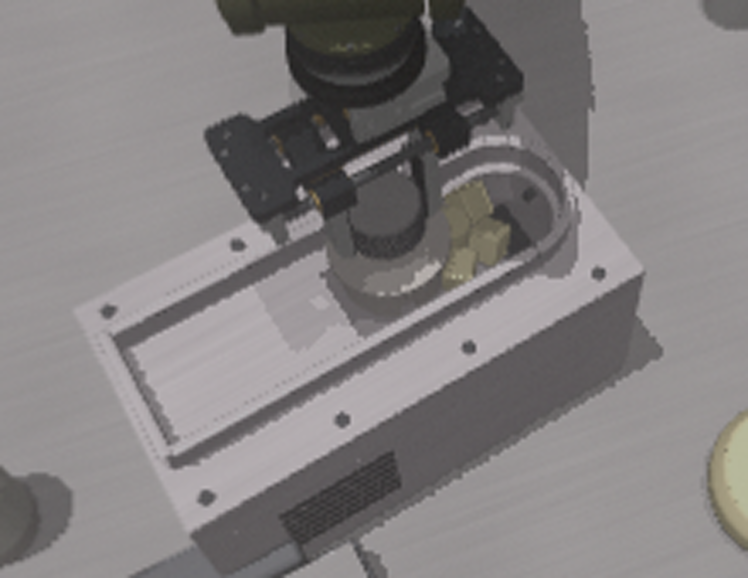

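The crop shows the chunks bunched ahead of the foot at about (475,235), at the lip of the throat, with none behind. A dark pin is visible at (530,192). I continue the sweep.

Request:
servo_tool --steps '[[[0, -7, 0, 0], [0, -14, 0, 0], [0, -21, 0, 0], [0, -28, 0, 0], [0, -35, 0, 0], [0, -42, 0, 0], [0, -49, 0, 0], [0, -56, 0, 0]]]'

```text
clock: 10.85
position: [0.5497, -0.051, 0.2636]
tcp_rot: [-3.142, 0.0, 0.214]
wrist_force: [-0.2, -0.1, -3.8]
width: 0.567
gripper_force: 55.0
```

Request:
servo_tool --steps '[[[0, -5, 0, 0], [0, -10, 0, 0], [0, -14, 0, 0], [0, -18, 0, 0], [0, -22, 0, 0], [0, -26, 0, 0], [0, -29, 0, 0], [0, -32, 0, 0]]]'

```text
clock: 11.65
position: [0.543, -0.0201, 0.2636]
tcp_rot: [-3.142, -0.0, 0.214]
wrist_force: [-0.1, 0.1, -4.3]
width: 0.569
gripper_force: 55.0
```

Run:
```python
from h import *
to(*mill(0,.115),.264)
c=camera("scene");f=c["frame"][130:300,170:390,::-1];g=camera("top");t=g["frame"][150:235,290:400,::-1]
cv2.imwrite("pics/s3c.png",cv2.resize(f,None,fx=3.4,fy=3.4,interpolation=cv2.INTER_CUBIC))
q=get_obs()["position"]
p=cloud(c);x,y,z=p[...,0],p[...,1],p[...,2]
k=(np.hypot(x-q[0],y-q[1])<.06)&(z>.215)&(z<.235);print(np.median(z[k])-.048,cv2.minEnclosingCircle(p[k][:,:2].astype(np.float32)*1000))
```

```text
t 11.65 pos [ 0.543  -0.0201  0.2636] rot [-3.142 -0.     0.214] q6 1.25 F [-0.1  0.1 -4.3]
shift mm [ 1.2 -0.7 -0.4] twist -0.0
0.1805899118787307 ((545.1079711914062, -21.624391555786133), 43.21202850341797)
```

View pics/s3c.png

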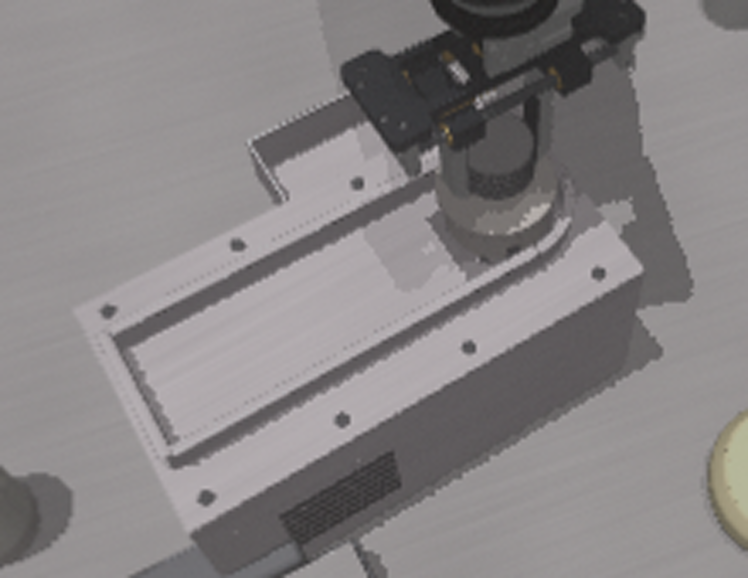

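The tray is clear: all the chunks are in the throat, and the foot is over the throat at about (500,210). Now I lower it.

Request:
servo_tool --steps '[[[0.3, -1.3, 0, 0], [0.3, -1.3, 2, 0], [0.3, -1.3, 4, 0], [0.3, -1.3, 6, 0], [0.3, -1.3, 8, 0], [0.3, -1.3, 10, 0], [0.3, -1.3, 10, 0], [0.3, -1.3, 10, 0]]]'

```text
clock: 12.55
position: [0.5431, -0.019, 0.2536]
tcp_rot: [-3.142, -0.0, 0.214]
wrist_force: [-0.2, -0.1, -4.1]
width: 0.567
gripper_force: 55.0
```

```bash
python3 -c "
from h import *
to(*mill(0,.115),.264);print(get_obs()['ft_torque'])"
```

```text
t 12.55 pos [ 0.5431 -0.019   0.2536] rot [-3.142 -0.     0.214] q6 1.25 F [-0.2 -0.1 -4.1]
shift mm [  0.9   0.3 -10.4] twist -0.0
[-0.00859644 -0.00145163 -0.00944015]
```

Request:
servo_tool --steps '[[[0, 0, 0.5, 0], [0, 0, 1, 0], [0, 0, 1.5, 0], [0, 0, 2, 0], [0, 0, 2, 0], [0, 0, 2, 0], [0, 0, 2, 0], [0, 0, 2, 0]]]'

```text
clock: 13.35
position: [0.5431, -0.019, 0.2517]
tcp_rot: [3.142, -0.0, 0.214]
wrist_force: [0.6, 0.1, -4.7]
width: 0.568
gripper_force: 55.0
```

Request:
servo_tool --steps '[[[0, 0, 0.5, 0], [0, 0, 1, 0], [0, 0, 1.5, 0], [0, 0, 2, 0], [0, 0, 2, 0], [0, 0, 2, 0], [0, 0, 2, 0], [0, 0, 2, 0]]]'

```text
clock: 14.15
position: [0.5431, -0.019, 0.2497]
tcp_rot: [-3.142, 0.0, 0.214]
wrist_force: [-0.6, -0.7, -3.9]
width: 0.568
gripper_force: 55.0
```

Request:
servo_tool --steps '[[[0, 0, 0.5, 0], [0, 0, 1, 0], [0, 0, 1.5, 0], [0, 0, 2, 0], [0, 0, 2.5, 0], [0, 0, 3, 0], [0, 0, 3, 0], [0, 0, 3, 0]]]'

```text
clock: 14.95
position: [0.5431, -0.019, 0.2466]
tcp_rot: [3.142, -0.0, 0.214]
wrist_force: [0.5, 0.7, -3.9]
width: 0.567
gripper_force: 55.0
```

Run:
```python
from h import *
to(*mill(0,.115),.22);print(get_obs()["ft_torque"])
c=camera("scene");q=get_obs()["position"]
p=cloud(c);x,y,z=p[...,0],p[...,1],p[...,2]
r=np.hypot(x-q[0],y-q[1])
for a,b in((.195,.232),(.235,.275)):
    k=(r<.05)&(z>a)&(z<b);h,e=np.histogram(z[k],np.arange(a,b,.002));print([(round(e[i],3),h[i]) for i in range(len(h))])
```

```text
t 14.95 pos [ 0.5431 -0.019   0.2466] rot [ 3.142 -0.     0.214] q6 1.25 F [ 0.5  0.7 -3.9]
shift mm [ 0.9  0.4 26.6] twist -0.0
[-0.02769055 -0.05300351 -0.0358559 ]
[(np.float64(0.195), np.int64(2)), (np.float64(0.197), np.int64(1)), (np.float64(0.199), np.int64(1)), (np.float64(0.201), np.int64(5)), (np.float64(0.203), np.int64(13)), (np.float64(0.205), np.int64(23)), (np.float64(0.207), np.int64(40)), (np.float64(0.209), np.int64(109)), (np.float64(0.211), np.int64(222)), (np.float64(0.213), np.int64(61)), (np.float64(0.215), np.int64(2)), (np.float64(0.217), np.int64(0)), (np.float64(0.219), np.int64(0)), (np.float64(0.221), np.int64(0)), (np.float64(0.223), np.int64(0)), (np.float64(0.225), np.int64(0)), (np.float64(0.227), np.int64(1)), (np.float64(0.229), np.int64(1))]
[(np.float64(0.235), np.int64(17)), (np.float64(0.237), np.int64(6)), (np.float64(0.239), np.int64(15)), (np.float64(0.241), np.int64(15)), (np.float64(0.243), np.int64(9)), (np.float64(0.245), np.int64(19)), (np.float64(0.247), np.int64(14)), (np.float64(0.249), np.int64(11)), (np.float64(0.251), np.int64(17)), (np.float64(0.253), np.int64(14)), (np.float64(0.255), np.int64(16)), (np.float64(0.257), np.int64(27)), (np.float64(0.259), np.int64(109)), (np.float64(0.261), np.int64(129)), (np.float64(0.263), np.int64(36)), (np.float64(0.265), np.int64(8)), (np.float64(0.267), np.int64(8)), (np.float64(0.269), np.int64(12)), (np.float64(0.271), np.int64(8)), (np.float64(0.273), np.int64(4))]
```

The flange top is at about 0.212, so the foot is 16 mm down with no force on it. The keyways already sit over the pins, so I lower it straight.

Request:
servo_tool --steps '[[[0, 0, 2, 0], [0, 0, 4, 0], [0, 0, 6, 0], [0, 0, 8, 0], [0, 0, 10, 0], [0, 0, 12, 0], [0, 0, 14, 0], [0, 0, 16, 0]]]'

```text
clock: 15.8
position: [0.5431, -0.0189, 0.2305]
tcp_rot: [-3.142, 0.0, 0.214]
wrist_force: [0.9, -0.6, -3.2]
width: 0.571
gripper_force: 55.0
```

Request:
servo_tool --steps '[[[0, 0, 1, 0], [0, 0, 2, 0], [0, 0, 3, 0], [0, 0, 4, 0], [0, 0, 4.5, 0], [0, 0, 5, 0], [0, 0, 5.5, 0], [0, 0, 5.5, 0]]]'

```text
clock: 16.6
position: [0.5431, -0.0189, 0.2251]
tcp_rot: [-3.142, 0.0, 0.214]
wrist_force: [1.2, 0.9, -3.6]
width: 0.567
gripper_force: 55.0
```

Request:
servo_tool --steps '[[[0, 0, 0.3, 0], [0, 0, 0.6, 0], [0, 0, 0.9, 0], [0, 0, 1.2, 0], [0, 0, 1.5, 0], [0, 0, 1.5, 0], [0, 0, 1.5, 0], [0, 0, 1.5, 0]]]'

```text
clock: 17.4
position: [0.5431, -0.019, 0.2236]
tcp_rot: [-3.142, 0.0, 0.214]
wrist_force: [0.4, 0.4, -3.2]
width: 0.572
gripper_force: 55.0
```

Request:
servo_tool --steps '[[[0, 0, 0.3, 0], [0, 0, 0.6, 0], [0, 0, 0.9, 0], [0, 0, 1.0, 0], [0, 0, 1.0, 0], [0, 0, 1.0, 0], [0, 0, 1.0, 0], [0, 0, 1.0, 0]]]'

```text
clock: 18.2
position: [0.5432, -0.0189, 0.2232]
tcp_rot: [3.141, -0.001, 0.214]
wrist_force: [-3.7, 1.4, 6.3]
width: 0.567
gripper_force: 55.0
```

Request:
servo_tool --steps '[[[0, 0, 0.2, 0], [0, 0, 0.3, 0], [0, 0, 0.3, 0], [0, 0, 0.3, 0], [0, 0, 0.3, 0], [0, 0, 0.3, 0], [0, 0, 0.3, 0], [0, 0, 0.3, 0]]]'

```text
clock: 19.0
position: [0.5432, -0.0189, 0.2231]
tcp_rot: [3.141, -0.001, 0.214]
wrist_force: [-4.6, 1.9, 7.9]
width: 0.566
gripper_force: 55.0
```

Run:
```python
from h import *
o=get_obs();print(o["wrist_force"],o["ft_torque"],o["position"])
c=camera("scene");q=o["position"]
p=cloud(c);z=p[...,2];r=np.hypot(p[...,0]-q[0],p[...,1]-q[1])
k=(r<.041)&(r>.03)&(z>.17)&(z<.2);print(k.sum(),np.percentile(z[k],[10,50,90]))
f=c["frame"][130:300,170:390,::-1]
cv2.imwrite("pics/s4c.png",cv2.resize(f,None,fx=3.4,fy=3.4,interpolation=cv2.INTER_CUBIC))
```

```text
[-4.63512637  1.92325415  7.9086736 ] [ 0.05512584  0.83556681 -0.07045595] [ 0.54319854 -0.01890845  0.22314746]
179 [0.18705475 0.18865879 0.19013312]
```

View pics/s4c.png

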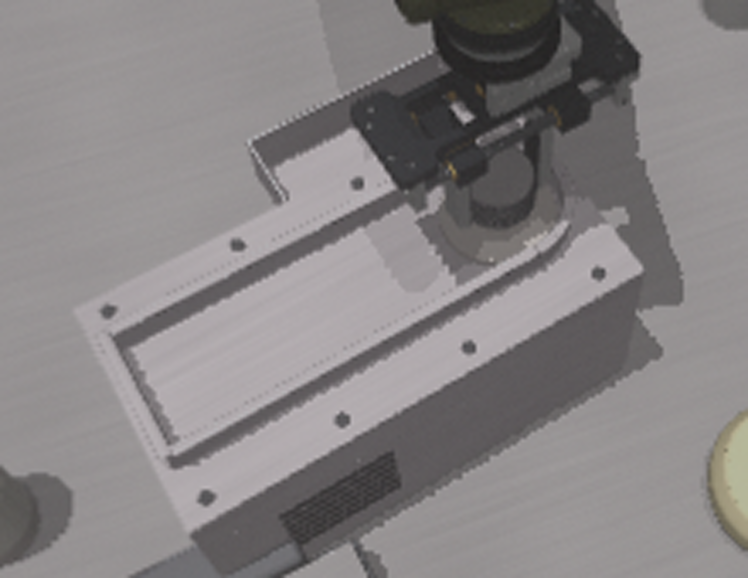

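The flange top measures 0.1887, which is seated. There is a small side load, so I ease it and press a little more.

Request:
servo_tool --steps '[[[-0.3, 0, 0.2, 0], [-0.6, 0, 0.3, 0], [-0.8, 0, 0.4, 0], [-0.8, 0, 0.4, 0], [-0.8, 0, 0.4, 0], [-0.8, 0, 0.4, 0], [-0.8, 0, 0.4, 0], [-0.8, 0, 0.4, 0]]]'

```text
clock: 19.85
position: [0.5431, -0.0189, 0.2232]
tcp_rot: [3.141, -0.003, 0.214]
wrist_force: [0.4, 2.8, 9.4]
width: 0.567
gripper_force: 55.0
```

Request:
servo_tool --steps '[[[0, 0.3, 0.1, 0], [0, 0.4, 0.2, 0], [0, 0.4, 0.3, 0], [0, 0.4, 0.3, 0], [0, 0.4, 0.3, 0], [0, 0.4, 0.3, 0], [0, 0.4, 0.3, 0], [0, 0.4, 0.3, 0]]]'

```text
clock: 20.65
position: [0.5431, -0.0189, 0.2231]
tcp_rot: [-3.142, -0.003, 0.214]
wrist_force: [-1.2, 6.0, 11.9]
width: 0.567
gripper_force: 55.0
```

Request:
servo_tool --steps '[[[0, -0.3, 0, 0], [0, -0.6, 0, 0], [0, -0.9, 0, 0], [0, -0.9, 0, 0], [0, -0.9, 0, 0], [0, -0.9, 0, 0], [0, -0.9, 0, 0], [0, -0.9, 0, 0]]]'

```text
clock: 21.45
position: [0.5431, -0.0189, 0.2231]
tcp_rot: [3.14, -0.003, 0.214]
wrist_force: [-0.1, -0.6, 10.4]
width: 0.569
gripper_force: 55.0
```

Run:
```python
from h import *
for _ in range(2):
    o=get_obs();print(o["wrist_force"],o["ft_torque"],o["position"])
    c=camera("scene")
q=o["position"];p=cloud(c);z=p[...,2];r=np.hypot(p[...,0]-q[0],p[...,1]-q[1])
k=(r<.041)&(r>.03)&(z>.17)&(z<.2);print(k.sum(),np.percentile(z[k],[10,50,90]))
```

```text
[-0.09791525 -0.63302921 10.40035136] [-0.4497557  -0.00450906  0.02917496] [ 0.54309298 -0.01885134  0.2230869 ]
[ 0.89052344  0.83926055 10.93624473] [-0.42898027 -0.03468887  0.03102565] [ 0.54310581 -0.01885346  0.22308879]
177 [0.18680265 0.18844838 0.1903807 ]
```

The push is steady at about 10.5 N, the flange is down and the grip holds, so I hand it in.

```bash
python3 -c "
from bench import *
print(job_done())"
```

```text
the job is handed in; nothing more can be done
None
```

I handed the job in at about 21.5 s: the cheese was swept out of the tray into the throat and the pusher is fully home, flange down, still gripped and pressed at about 10.5 N; the keyways dropped over the pins without any turning, and no verdict came back.

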